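# Clear, stack and latch the slide tray

## Robot

A 6-joint arm with a two-finger parallel gripper is mounted at the origin on the work surface. World frame = base frame: x ahead of the robot, y to its left, z up, the work surface at z = 0. Lengths are in mm, angles in rad, forces in N, time in s.
With the tool pointing down it reaches from about 350 to 775 mm from the base axis. Payload 7.3 kg.
Tool frame: the origin (TCP) lies midway between the tips of the shut fingers; the grasp point (between the pads) lies 19 mm behind it; z points along the fingers, y is the line along which they close (so a half turn about z gives the same grasp; the last joint's range is limited). The gripper opens to 92 mm and grips with 3 to 60 N. Pads are 19 mm wide; open, the fingers measure 130 mm over their backs; the gripper's body (75 mm by 190 mm) begins 47 mm behind the grasp point.
Start: joints at [1.197, 0.342, 1.524, -0, 1.275, -0.146], TCP at [118.548, 511.462, 203.541] pointing down, gripper open.
Joint ranges: [-2.53, 2.53], [-0.77, 2.02], [0.04, 2.7], [-1, 4.14], [0.28, 2.66], [-3.11, 3.11]. Speed limits (rad/s): [2.57, 2.57, 3.14, 3.14, 3.14, 3.14].

## Interface

Orientations are given as [roll, pitch, yaw] about the fixed x, y, z axes, in that order (R = Rz(yaw) Ry(pitch) Rx(roll)).
In Python, from plant import get_obs, capture, camera_model, close_job, search_frame, regions_of, pinpoint gives the robot as it stands. The module is installed in compiled form; this text tells all that it offers.
- The arm moves only by the shell command python3 -m pendant 'ROWS'. ROWS is JSON, one flat list of numbers, 7 for each row, row after row: the shift along the tool's x, y, z in units of 30 mm (1.0 is 30 mm), then the turn, a rotation vector about the tool's x, y, z in units of 4 degrees (1.0 is 4 degrees), then the closure, from -1 (fully open) to 1 (shut), so that 0 is half open. In form: [dx, dy, dz, wx, wy, wz, gripper, dx, dy, dz, wx, wy, wz, gripper, ...]. A call has 1 to 12 rows; each row shifts and turns the commanded pose from where the row before left it, along the tool's axes as they then stand; what a row does not reach is not made up. A row lasts 1/10 s, in which the tool goes at most 50 mm and 8.59 degrees, less where a joint would pass 70% of its speed; a pose out of reach is approached as far as the arm can. A call with a number of a shift or a turn outside -1 to 1 is refused whole. A call with a gripper value outside its range is refused whole. The fingers move at their own pace and stop on an object; the grip force is fixed at half the most. Time passes only in rows, so rows that do not move let the fingers close. It gives the time, the measured TCP pose, the force, the opening and the grip force at its end, in the units of the state.
- get_obs(): the state, without advancing time (a new reading comes with each control period).
- capture(name): name is "scene" or "top"; returns the picture (400x640x3 uint8, red, green, blue); there is no depth.
- camera_model(name): a dict with "fov_y" (degrees; the focal length in pixels is half the picture's height over the tangent of half this angle, whatever the lens; pixels are square), "cx", "cy" (the principal point, pixels), "D" ([k1, k2, p1, p2, k3] as OpenCV has them; the pictures are not rectified), "pose" (4x4, takes a point from camera to world coordinates). Camera axes: x right, y up, looking along -z (the intrinsics and any distortion apply to the point x, -y, -z); pixel columns grow to the right and rows downward; lengths in mm; the calibration is good to about 2 mm. A picture is of the moment at which its call begins. camera_model takes no time and is no camera call.
- close_job(): hands the job in; it is judged then, once.
Trained networks look in the newest picture that a camera, given by its name, has taken for a name from the list of things; names that differ only in an ending like _2 or _b are one class to them, and where a whole thing is asked for, a point or a joint stands for the part that bears it (a point fixed in the world has none). Each returns a list of dicts, best first, with "score" (0 to 1); they miss things now and then, are a little off and sometimes report something else, mostly with a low value. They report only what shows in the picture. A call takes as long as a camera call. They do not tell look-alikes from the thing itself.
- search_frame(camera, thing): "location" ([column, row] in pixels, amid what is visible of it).
- regions_of(camera, thing): "pixels" (400x640 bool, what is visible of it) and "location" ([column, row] in pixels, amid what is visible of it).
- pinpoint(camera, thing): "location" ([column, row] in pixels: a listed point, or the origin of a listed thing).
The state is a dict: "time": time; "joint_positions": joint angles; "dq": joint speeds; "tau": joint torques, N m; "tool_pos": TCP position; "tcp_rot": TCP orientation; "contact_force": force on the tool from outside, world axes, zero at the start; "moment": the same for the moment, N m; "grip_width": finger opening in mm; "finger_force": force on a finger pad.
Only numpy, scipy, OpenCV 4.12 (cv2) and the standard library are available. Lean on these libraries where they do the work, as an engineer would, in place of code of your own. Each camera call takes 0.05 s, during which the arm holds its last target. There are 200 camera calls.

## Task

Make the white base tray ready by lifting out the green slide box that was left in it and standing it upright in a free place on the bench. Stack the blue tray squarely on the base tray so that all four lugs drop fully into their sockets, lowering it gently without a drop; then push the orange knob of the sprung latch towards the tray and across into its holding notch, so that it stays there by itself. Leave the bottle, jar, yellow box and cup standing where they are, and let go of everything.

Things in the scene. Friction and masses are not known exactly. Their poses are not given: they have to be found in the camera images.
- tray_mid (a point): Centre (half-way up) of the loose blue tray, 0.3 to 0.65 kg, 150 (x) x 110 (y) x 70 mm high; z up. It stands on four round lugs at x +-61, y +-41 mm: 14 mm diameter, 12 mm long, the lowest 4 mm tapering to 9 mm. Floor underside 12 mm, wall top 34 mm above the lug tips. At each end a tab, 60 mm wide, sticks out to x +-93 mm, 12 to 18 mm above the lug tips. May be stacked either way round.
- tray_handle (a point): Centre of the blue tray's aluminium handle bar, 28 mm above tray_mid (63 mm above the lug tips), same axes. The bar runs along x over the tray's middle: 110 mm long, 12 mm wide (y), 14 mm tall, on two posts at x +-48 mm. Grasp it from above, closing along y. The slides in the tray stay below its wall top.
- base_seat (a point): Centre of the white base tray's rim plane, 40 mm above the bench; fixed on a grey plate. 150 (x) x 110 mm (y), z up. In its corners at x +-61, y +-41 mm square sockets 17 mm wide, 16 mm deep, 2 mm chamfers. With the blue tray stacked, its floor lies on this rim and tray_mid is 23 mm straight above this point, x axes parallel. The latch is at the -x end: +x points from latch to tray.
- knob_grip (a point): Centre of the orange latch knob, an upright post 18 x 18 mm, 44 mm tall, sides along base_seat's x and y. Released it stands at x -140, y 0 of base_seat, 90 mm above the bench (its centre). Below it a dark gate with an L-shaped slot (top 65 mm above the bench), and a steel tongue at 48 to 54 mm that moves along x with it. Pushed in before the tray is stacked, the tongue is in the tray's way.
- latch_push (a joint): Travel of the knob towards the tray (+x of base_seat), m: 0 released (tongue 105 mm from base_seat), 0.028 the end stop. A spring pushes back with 3 N at 0, growing to 7 N. Below about 0.0225 the slot's wall stops the knob from moving sideways. In the notch it rests at 0.020, the tongue over the tray's tab.
- latch_side (a joint): Sideways travel of the knob (+y of base_seat), m: 0 in line with the slot, 0.016 the end of the notch. A weak spring (0.6 to 1.6 N) draws it back to 0. Beyond about 0.0135 the stem is past a 2.5 mm lip: let go there, it is drawn back behind the lip and stays at about 0.013, with latch_push 0.020. Let go in line with the slot it snaps back to released; part-way across it snaps back or hangs on the lip, which does not count.
- reagent_mid (a point): Centre (half-way up) of a loose amber bottle, 54 mm diameter, 160 mm tall, between the two trays. Leave alone.
- jar_mid (a point): Centre of a loose white jar, 60 mm diameter, 90 mm tall, beyond the base tray's +x end. Leave alone.
- slide_box_mid (a point): Centre of the loose green slide box, 40 (x) x 85 (y) x 80 mm tall, about 0.25 kg, z up. It stands in the base tray on its floor, 12 mm above the bench, its top 52 mm above the base tray's rim. Standing on the bench, this point is 40 mm above it. The plate under the base tray and latch (6 mm thick, 270 x 130 mm: x -180 to +90, y +-65 mm of base_seat) is not the bench.
- tip_box_mid (a point): Centre of a loose yellow tip box 50 (x) x 85 (y) x 60 mm tall, standing beyond the +x end of the blue tray. Leave alone.
- beaker_mid (a point): Centre of a loose white cup, 50 mm diameter at the rim, 70 mm tall, standing off the -x end of the blue tray. Leave alone.
Things that resemble listed ones, but are neither listed nor needed, are in the scene too. There is more than one size of the part that bears tray_mid; the job needs the smaller. There is more than one size of the part that bears slide_box_mid; the job needs the smaller.

How it is judged:
By the outcome, as a careful person would: the job done as asked, in the order asked, and still so for the second after the job is handed in, with the robot touching nothing.
It also fails if it takes over 72 s, if anything falls off the work surface, if the arm or the gripper's body presses on something with over 40 N, if the wrist force passes 120 N, or if a joint passes its speed limit or range.

## Working session

There is one attempt and no reset: what is moved stays moved. The work goes in short steps, Python scripts to look and compute and a shell command to move; the robot and the scene stay as the last step left them, time stands still between calls to the robot, and variables do not carry over. Pictures are saved under pics/ and viewed, at most 10 in all, crops included, and the job is handed in when it is done.

```bash
mkdir -p pics; cat > h.py <<'E'
import numpy as np, cv2
from plant import *
def K(cam):
    m=camera_model(cam); f=200/np.tan(np.radians(m["fov_y"])/2)
    return m,np.array([[f,0,m["cx"]],[0,f,m["cy"]],[0,0,1.]]),np.array(m["D"],float),np.array(m["pose"],float)
def ray(cam,px):
    m,k,D,P=K(cam)
    u=cv2.undistortPoints(np.array([[px]],float),k,D)[0,0]
    d=P[:3,:3]@np.array([u[0],-u[1],-1]); return P[:3,3],d
def atz(cam,px,z):
    o,d=ray(cam,px); return o+d*(z-o[2])/d[2]
def proj(cam,p):
    m,k,D,P=K(cam)
    q=(np.atleast_2d(p)-P[:3,3])@P[:3,:3]; q=q*[1,-1,-1]
    return cv2.projectPoints(q,np.zeros(3),np.zeros(3),k,D)[0][:,0]
def tri(a,b):
    A=[];B=[]
    M=np.zeros((3,3));v=np.zeros(3);
    for c,p in (("scene",a),("top",b)):
        o,d=ray(c,p);d=d/np.linalg.norm(d);Q=np.eye(3)-np.outer(d,d);M+=Q;v+=Q@o
    return np.linalg.solve(M,v)
E
python3 - <<'E'
from h import *
np.set_printoptions(precision=1,suppress=True)
for c in("scene","top"):
    im=capture(c); cv2.imwrite(f"pics/{c}0.png",im[:,:,::-1])
    print(c,np.array(camera_model(c)["pose"])[:3,3],camera_model(c)["fov_y"])
Z=dict(tray_mid=35,tray_handle=63,base_seat=40,knob_grip=90,reagent_mid=80,jar_mid=45,slide_box_mid=52,tip_box_mid=30,beaker_mid=35)
for t,z in Z.items():
    for c in("scene","top"):
        for r in pinpoint(c,t)[:4]:
            print(t,c,round(r["score"],2),np.array(r["location"]),atz(c,r["location"],z))
E
```

```text
scene [1090.1  688.   747.6] 48.487476280184325
top [ 465.6  -95.9 1447.3] 45.343269838365174
tray_mid scene 0.97 [312.3 189.5] [ 585.8 -187.3   35. ]
tray_mid scene 0.62 [253.7 152.7] [ 638.9 -457.2   35. ]
tray_mid top 0.76 [436.5 192.7] [ 646. -465.   35.]
tray_mid top 0.64 [345.1 208.1] [ 592.6 -194.9   35. ]
tray_handle scene 0.86 [252.6 138. ] [ 621.  -497.5   63. ]
tray_handle scene 0.81 [315.4 181.5] [ 579.1 -181.    63. ]
tray_handle scene 0.64 [285.8 217.4] [721.5 -85.5  63. ]
tray_handle top 0.89 [438.  192.1] [ 644.3 -462.    63. ]
tray_handle top 0.55 [345.1 207.1] [ 592.9 -192.9   63. ]
tray_handle top 0.39 [280.  251.6] [459.4  -8.5  63. ]
base_seat scene 0.55 [413.6 288.7] [594.2 243.9  40. ]
base_seat top 0.83 [198.  204.7] [590.2 238.9  40. ]
knob_grip scene 0.54 [468.8 252.1] [460.4 258.9  90. ]
knob_grip top 0.43 [186.6 250.3] [456.3 252.1  90. ]
reagent_mid scene 0.79 [392.4 195.6] [458.5   0.5  80. ]
reagent_mid top 0.88 [282.7 251.5] [460.  -17.2  80. ]
jar_mid scene 0.98 [349.3 303.7] [734.2 208.5  45. ]
jar_mid top 0.59 [211.2 156. ] [735.8 206.2  45. ]
slide_box_mid scene 0.88 [418.1 285.7] [589.2 250.1  52. ]
slide_box_mid scene 0.71 [341.8 238.2] [640.8  41.7  52. ]
slide_box_mid scene 0.22 [468.5 252.3] [425.  234.2  52. ]
slide_box_mid top 0.93 [191.4 208. ] [578.9 254.7  52. ]
slide_box_mid top 0.85 [264.2 188.4] [642.5  44.9  52. ]
slide_box_mid top 0.41 [210.1 156.2] [733.7 207.9  52. ]
tip_box_mid scene 0.83 [283.4 216. ] [ 706.2 -131.2   30. ]
tip_box_mid top 0.79 [319.4 170.2] [ 704.8 -116.    30. ]
tip_box_mid top 0.61 [347.7 210.7] [ 585.5 -203.1   30. ]
tip_box_mid top 0.22 [376.3 251.9] [ 466.2 -289.6   30. ]
beaker_mid scene 0.68 [330.9 160.1] [ 458.  -290.9   35. ]
beaker_mid top 0.69 [376.8 252.1] [ 465.7 -290.4   35. ]
```

View pics/scene0.png

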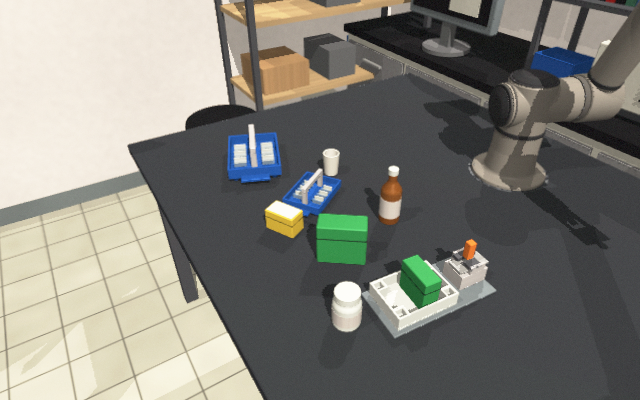

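View pics/top0.png

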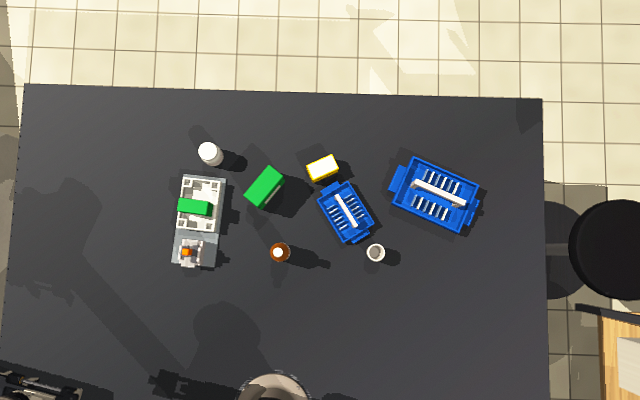

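Candidates, in top-view pixels. Blue trays: small (345,208), large (436,192). I choose the small one. Green boxes: small in the base tray (193,207), large on the bench (264,187). I choose the one in the tray. Next I check both in a close crop.

```bash
python3 - <<'E'
from h import *
np.set_printoptions(precision=1,suppress=True)
im=cv2.imread("pics/top0.png")
a=cv2.resize(im[165:275,160:240],None,fx=5,fy=5,interpolation=cv2.INTER_CUBIC)
b=cv2.resize(im[165:255,305:385],None,fx=5,fy=5,interpolation=cv2.INTER_CUBIC)
o=np.zeros((550,800,3),np.uint8);o[:,:400]=a;o[:450,400:]=b
cv2.imwrite("pics/crop1.png",o)
hsv=cv2.cvtColor(im,cv2.COLOR_BGR2HSV)
def rect(lo,hi,box,z,n):
    m=cv2.inRange(hsv,lo,hi);M=np.zeros_like(m);x0,y0,x1,y1=box;M[y0:y1,x0:x1]=m[y0:y1,x0:x1]
    ys,xs=np.nonzero(M);w=np.array([atz("top",(x,y),z)[:2] for x,y in zip(xs,ys)],np.float32)
    r=cv2.minAreaRect(w);print(n,len(w),r)
rect((45,80,110),(75,255,255),(170,190,220,225),92,"smallgreen top")
rect((45,80,110),(75,255,255),(235,155,295,215),100,"big green")
rect((100,100,40),(125,255,255),(305,170,385,255),34,"blue incl tabs")
rect((0,0,150),(180,60,255),(325,185,365,235),70,"handle")
rect((0,0,140),(180,60,255),(170,168,232,233),40,"base")
rect((5,150,120),(18,255,255),(175,240,200,262),112,"knob")
E
```

```text
smallgreen top 422 ((580.9786987304688, 238.8477020263672), (94.15074920654297, 41.16594696044922), 82.79386901855469)
big green 781 ((645.6190185546875, 44.79142761230469), (54.69699478149414, 115.57057189941406), 52.499664306640625)Traceback (most recent call last):
  File "<stdin>", line 15, in <module>
  File "<stdin>", line 11, in rect
  File "h.py", line 11, in atz
    o,d=ray(cam,px); return o+d*(z-o[2])/d[2]
        ~~~^^^^^^^^
  File "h.py", line 7, in ray
    m,k,D,P=K(cam)
            ~^^^^^
  File "h.py", line 4, in K
    m=camera_model(cam); f=200/np.tan(np.radians(m["fov_y"])/2)
ValueError: time passes only in moves, steps and waits
```

View pics/crop1.png

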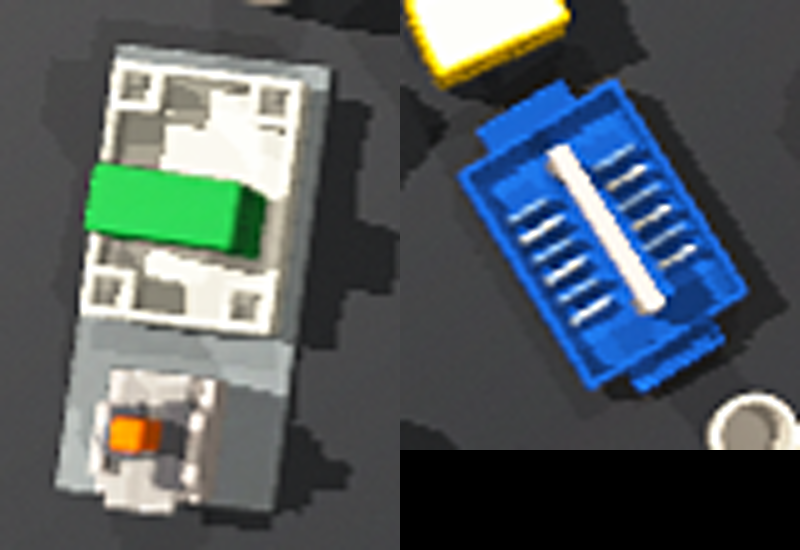

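The crop confirms it: the small green box sits in the base tray at (193,207), and the small blue tray is at (345,208) with its -x tab near the cup. The knob is at (186,252), released.

```bash
sed -i 's/^def K(cam):/import functools\n@functools.lru_cache\ndef K(cam):/' h.py; python3 - <<'E'
from h import *
np.set_printoptions(precision=1,suppress=True)
L=lambda u,v,x0:((u+.5)/5-.5+x0,(v+.5)/5-.5+165)
def fit(model,pts,n):
    model=np.array(model,float);pts=np.array(pts)[:,:2]
    a=model-model.mean(0);b=pts-pts.mean(0)
    th=np.arctan2((a[:,0]*b[:,1]-a[:,1]*b[:,0]).sum(),(a*b).sum())
    R=np.array([[np.cos(th),-np.sin(th)],[np.sin(th),np.cos(th)]])
    t=pts.mean(0)-R@model.mean(0);print(n,t,np.degrees(th),"res",np.round((pts-(model@R.T+t)).ravel(),1));return t,th
S=[(61,41),(61,-41),(-61,41),(-61,-41)]
fit(S,[atz("top",L(*p,160),40) for p in[(136,86),(274,100),(107,289),(246,305)]],"base sockets")
fit([(75,55),(75,-55),(-75,55),(-75,-55)],[atz("top",L(*p,160),40) for p in[(113,58),(303,75),(80,315),(270,333)]],"base rim")
fit([(75,55),(75,-55),(-75,-55),(-75,55)],[atz("top",L(u-400,v,305),34) for u,v in[(462,177),(617,85),(743,293),(592,388)]],"blue rim")
fit([(55,0),(-55,0)],[atz("top",L(u-400,v,305),70) for u,v in[(560,148),(651,307)]],"handle")
im=cv2.imread("pics/top0.png");hsv=cv2.cvtColor(im,cv2.COLOR_BGR2HSV)
def rect(lo,hi,box,z,n):
    m=cv2.inRange(hsv,lo,hi);M=np.zeros_like(m);x0,y0,x1,y1=box;M[y0:y1,x0:x1]=m[y0:y1,x0:x1]
    ys,xs=np.nonzero(M);w=np.array([atz("top",(x,y),z)[:2] for x,y in zip(xs,ys)],np.float32)
    print(n,len(w),w.mean(0),cv2.minAreaRect(w))
rect((0,0,150),(180,60,255),(335,192,358,230),70,"handle")
rect((45,80,160),(75,255,255),(170,190,209,225),92,"green bright top")
rect((5,150,120),(18,255,255),(175,240,200,262),112,"knob")
# scene cross-check
print(proj("scene",[[593,239,40],[592,-195,70]]))
o=get_obs();print(o["tcp_rot"],o["grip_width"],o["tool_pos"])
E
```

```text
base sockets [593.7 239.8] -4.830049257968937 res [-0.7 -0.1  0.2 -0.1  0.4  0.   0.1  0.1]
base rim [593.7 239.3] -4.076955536807612 res [ 1.1  1.   2.  -1.8 -1.7  1.2 -1.4 -0.4]
blue rim [ 582.2 -195.7] 32.74567961447492 res [-1.  -2.2 -2.9 -0.6  1.4  3.7  2.5 -0.8]
handle [ 583.8 -194.2] 30.960791584281843 res [-1.9 -1.1  1.9  1.1]
handle 216 [ 581.4 -194.4] ((579.7119750976562, -195.29388427734375), (101.27964782714844, 63.554847717285156), 1.2865732908248901)
green bright top 394 [582.7 243.2] ((582.8494262695312, 243.3721466064453), (82.49317932128906, 38.107276916503906), 83.40875244140625)
knob 44 [453.4 244. ] ((453.13116455078125, 246.57766723632812), (19.227001190185547, 25.166486740112305), 1.4792962074279785)
[[412.5 287. ]
 [308.7 178.4]]
[3.1 0.  2.9] 91.8777947554692 [118.5 511.5 203.6]
```

```bash
cat > go.py <<'E'
import sys,numpy as np
from scipy.spatial.transform import Rotation as R
from plant import get_obs
np.set_printoptions(precision=2,suppress=True)
x,y,z,phi=map(float,sys.argv[1:5]);o=get_obs()
Rc=R.from_euler("xyz",o["tcp_rot"]);f=np.radians(phi)
Y=np.array([np.cos(f),np.sin(f),0]);Z=np.array([0,0,-1.]);Rt=R.from_matrix(np.c_[np.cross(Y,Z),Y,Z])
d=np.array([x,y,z])-o["tool_pos"]
print("turn first",np.degrees((Rc.inv()*Rt).as_rotvec())/4,"shift in turned frame",Rt.inv().apply(d)/30,"in present frame",Rc.inv().apply(d)/30)
print("t",o["time"],"q",np.array(o["joint_positions"]),"p",np.array(o["tool_pos"]),"F",np.array(o["contact_force"]),"w",o["grip_width"],o["finger_force"])
E
python3 go.py 582.8 243.4 203.5 -6.6
```

```text
turn first [ 0.   -0.   20.89] shift in turned frame [-7.1 16.4  0. ] in present frame [-17.09  -5.21   0.  ]
t 1.0 q [ 1.2   0.34  1.52  0.    1.28 -0.15] p [118.52 511.5  203.56] F [-0.37 -0.02 -0.23] w 91.8777947554692 0.0
```

```bash
python3 -m pendant '[0,0,0,0,0,1,-1,0,0,0,0,0,1,-1,0,0,0,0,0,1,-1,0,0,0,0,0,1,-1,0,0,0,0,0,1,-1,0,0,0,0,0,1,-1,0,0,0,0,0,1,-1,0,0,0,0,0,1,-1,0,0,0,0,0,1,-1,0,0,0,0,0,1,-1,0,0,0,0,0,1,-1,0,0,0,0,0,1,-1]'
python3 -m pendant '[0,0,0,0,0,1,-1,0,0,0,0,0,1,-1,0,0,0,0,0,1,-1,0,0,0,0,0,1,-1,0,0,0,0,0,1,-1,0,0,0,0,0,1,-1,0,0,0,0,0,1,-1,0,0,0,0,0,1,-1,0,0,0,0,0,0.89,-1,-0.5,1,0,0,0,0,-1,-0.5,1,0,0,0,0,-1,-0.5,1,0,0,0,0,-1]'
python3 -m pendant '[-0.5,1,0,0,0,0,-1,-0.5,1,0,0,0,0,-1,-0.5,1,0,0,0,0,-1,-0.5,1,0,0,0,0,-1,-0.5,1,0,0,0,0,-1,-0.5,1,0,0,0,0,-1,-0.5,1,0,0,0,0,-1,-0.5,1,0,0,0,0,-1,-0.5,1,0,0,0,0,-1,-0.5,1,0,0,0,0,-1,-0.3,1,0,0,0,0,-1,-0.3,1,0,0,0,0,-1]'
python3 go.py 582.8 243.4 53 -6.6
```

```text
time: 2.2
tool_pos: [118.5, 511.5, 203.6]
tcp_rot: [3.141, -0.0, 2.073]
contact_force: [-0.8, 0.1, 0.2]
grip_width: 91.4
finger_force: 0.0
time: 3.4
tool_pos: [203.4, 455.8, 203.6]
tcp_rot: [3.141, -0.0, 1.456]
contact_force: [0.1, 0.3, -0.0]
grip_width: 91.6
finger_force: 0.0
time: 4.6
tool_pos: [542.2, 247.2, 203.6]
tcp_rot: [3.142, -0.0, 1.455]
contact_force: [-0.3, -0.1, 0.1]
grip_width: 91.7
finger_force: 0.0
turn first [ 0.   -0.   -0.01] shift in turned frame [0.03 1.36 5.02] in present frame [0.03 1.36 5.02]
t 4.6 q [0.3  0.47 1.32 0.   1.35 0.41] p [542.18 247.21 203.57] F [-0.35 -0.06  0.11] w 91.65137436877575 0.0
```

```bash
python3 -m pendant '[0,0.5,0,0,0,0,-1,0,0.5,0,0,0,0,-1,0,0.36,0,0,0,0,-1,0,0,0.8,0,0,0,-1,0,0,0.8,0,0,0,-1,0,0,0.8,0,0,0,-1,0,0,0.8,0,0,0,-1,0,0,0.8,0,0,0,-1,0,0,0.6,0,0,0,-1,0,0,0.4,0,0,0,-1,0,0,0,0,0,0,-1]'
python3 -m pendant '[0,0,0,0,0,0,1,0,0,0,0,0,0,1,0,0,0,0,0,0,1,0,0,0,0,0,0,1,0,0,0,0,0,0,1,0,0,0,0,0,0,1,0,0,0,0,0,0,1,0,0,0,0,0,0,1]'
python3 go.py 582.8 243.4 125 -6.6
```

```text
time: 5.7
tool_pos: [580.5, 243.1, 51.8]
tcp_rot: [-3.139, 0.001, 1.455]
contact_force: [-0.8, -0.3, 0.5]
grip_width: 91.7
finger_force: 0.0
time: 6.5
tool_pos: [581.5, 243.4, 53.6]
tcp_rot: [-3.142, -0.0, 1.455]
contact_force: [-0.7, 0.1, 0.6]
grip_width: 40.0
finger_force: 30.0
turn first [-0. -0. -0.] shift in turned frame [ 0.01  0.04 -2.38] in present frame [ 0.01  0.04 -2.38]
t 6.5 q [0.27 0.67 1.4  0.   1.07 0.39] p [581.54 243.38  53.57] F [-0.75  0.14  0.57] w 39.984435471353265 29.984681010246277
```

```bash
python3 -m pendant '[0,0,-0.2,0,0,0,1,0,0,-0.4,0,0,0,1,0,0,-0.6,0,0,0,1,0,0,-0.7,0,0,0,1,0,0,-0.6,0,0,0,1,0.4,0,0,0,0,0,1,0.8,0,0,0,0,0,1,0.8,0,0,0,0,0,1,0.8,0,0,0,0,0,1,0.8,0,0,0,0,0,1,0.8,0,0,0,0,0,1,0.6,0,0,0,0,0,1]'
python3 -m pendant '[0,0,0,0,0,0,1,0,0,0.7,0,0,0,1,0,0,0.7,0,0,0,1,0,0,0.7,0,0,0,1,0,0,0.4,0,0,0,1,0,0,0.2,0,0,0,1,0,0,0.1,0,0,0,1,0,0,0,0,0,0,1,0,0,0,0,0,0,1]'
python3 go.py 582.8 393 41.5 -6.6
```

```text
time: 7.7
tool_pos: [598.0, 394.7, 127.3]
tcp_rot: [-3.14, 0.0, 1.457]
contact_force: [-0.1, 0.5, -1.9]
grip_width: 40.2
finger_force: 30.0
time: 8.6
tool_pos: [599.4, 392.7, 45.7]
tcp_rot: [3.14, -0.001, 1.455]
contact_force: [0.1, -0.1, -2.3]
grip_width: 39.5
finger_force: 30.0
turn first [ 0.02 -0.02 -0.  ] shift in turned frame [-0.05 -0.55  0.14] in present frame [-0.05 -0.55  0.14]
t 8.6 q [0.47 0.83 1.1  0.   1.21 0.59] p [599.4  392.67  45.67] F [ 0.14 -0.12 -2.29] w 39.52230167633141 29.983472228050232
```

```bash
python3 -m pendant '[0,0,0.05,0,0,0,1,0,0,0.04,0,0,0,1,0,0,0,0,0,0,1]'; python3 -m pendant '[0,0,0.03,0,0,0,1,0,0,0.03,0,0,0,1,0,0,0,0,0,0,1]'
```

```text
time: 8.9
tool_pos: [598.8, 392.4, 41.9]
tcp_rot: [3.142, -0.0, 1.455]
contact_force: [-0.1, 0.4, -3.5]
grip_width: 39.9
finger_force: 30.0
time: 9.2
tool_pos: [598.9, 392.5, 41.6]
tcp_rot: [3.141, -0.001, 1.455]
contact_force: [-2.3, -2.3, 5.5]
grip_width: 39.3
finger_force: 30.0
```

```bash
python3 -m pendant '[0,0,0,0,0,0,-1,0,0,0,0,0,0,-1,0,0,0,0,0,0,-1,0,0,0,0,0,0,-1,0,0,-0.5,0,0,0,-1,0,0,-1,0,0,0,-1,0,0,-1,0,0,0,-1,0,0,-1,0,0,0,-1,0,0,-1,0,0,0,-1,0,0,-1,0,0,0,-1,0,0,-1,0,0,0,-1]'
python3 go.py 583.5 -194.5 204 -58.5
```

```text
time: 10.3
tool_pos: [598.7, 392.3, 237.8]
tcp_rot: [3.14, -0.001, 1.455]
contact_force: [0.2, -0.5, -0.4]
grip_width: 92.0
finger_force: 0.0
turn first [ 0.01 -0.02 12.97] shift in turned frame [-10.65  16.41   1.13] in present frame [-19.49   1.75   1.11]
t 10.3 q [0.47 0.71 0.81 0.   1.62 0.59] p [598.7  392.32 237.81] F [ 0.21 -0.49 -0.41] w 92.0224732679232 0.0
```

```bash
python3 -m pendant '[-0.5,0,0,0,0,0,-1,-1,0.1,0,0,0,0,-1,-1,0.1,0,0,0,0,-1,-1,0.1,0,0,0,0,-1,-1,0.1,0,0,0,0,-1,-1,0.1,0,0,0,0,-1,-1,0.1,0,0,0,0,-1,-1,0.1,0,0,0,0,-1,-1,0.1,0,0,0,0,-1,-1,0.1,0,0,0,0,-1,-1,0.1,0,0,0,0,-1,-1,0.1,0,0,0,0,-1]'
python3 -m pendant '[-1,0.1,0,0,0,0,-1,-1,0.1,0,0,0,0,-1,-1,0.1,0,0,0,0,-1,-1,0.1,0,0,0,0,-1,-1,0.1,0,0,0,0,-1,-1,0.1,0,0,0,0,-1,-1,0.1,0,0,0,0,-1,-1,0,0,0,0,0,-1,0,0,0,0,0,1,-1,0,0,0,0,0,1,-1,0,0,0,0,0,1,-1,0,0,0,0,0,1,-1]'
python3 -m pendant '[0,0,0,0,0,1,-1,0,0,0,0,0,1,-1,0,0,0,0,0,1,-1,0,0,0,0,0,1,-1,0,0,0,0,0,1,-1,0,0,0,0,0,1,-1,0,0,0,0,0,1,-1,0,0,0,0,0,1,-1,0,0,0,0,0,1,-1,0,0,0,0,0,0,-1]'
python3 go.py 583.5 -194.5 44 -58.5
python3 - <<'E'
from h import *
a=capture("top");b=capture("scene")
cv2.imwrite("pics/g1.png",np.hstack([cv2.resize(a[140:290,280:420,::-1],None,fx=2.8,fy=2.8),cv2.resize(b[90:240,230:370,::-1],None,fx=2.8,fy=2.8)]))
E
```

```text
time: 11.5
tool_pos: [591.9, 44.6, 236.4]
tcp_rot: [3.14, -0.0, 1.455]
contact_force: [-0.3, -0.2, 0.6]
grip_width: 91.9
finger_force: 0.0
time: 12.7
tool_pos: [585.2, -195.2, 236.3]
tcp_rot: [3.14, -0.0, 1.173]
contact_force: [0.2, -0.0, 0.5]
grip_width: 91.8
finger_force: 0.0
time: 13.7
tool_pos: [585.2, -195.0, 236.2]
tcp_rot: [3.14, -0.001, 0.547]
contact_force: [-0.8, -0.7, -1.0]
grip_width: 91.7
finger_force: 0.0
turn first [ 0.02 -0.01 -0.04] shift in turned frame [-0.04 -0.04  6.41] in present frame [-0.05 -0.05  6.41]
t 13.7 q [-0.45  0.49  1.19  0.    1.45  0.58] p [ 585.25 -195.    236.2 ] F [-0.77 -0.7  -1.03] w 91.74126663466588 0.0
```

View pics/g1.png

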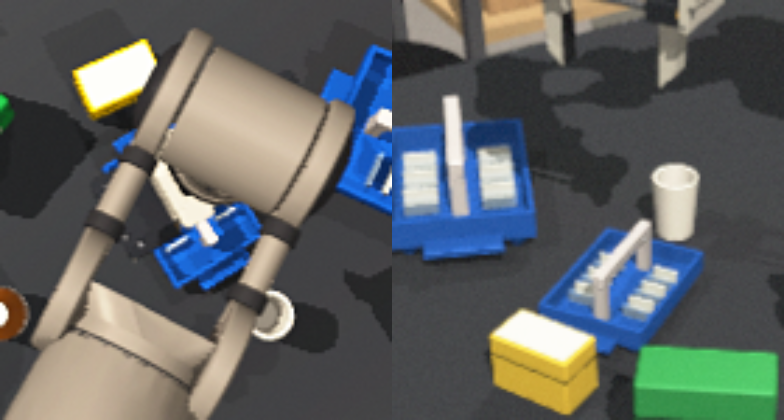

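The gripper fingers hang above the small tray's handle (scene crop, about (620,60) in the mosaic). The top view is blocked by the wrist. I go down next.

```bash
python3 -m pendant '[-0.05,-0.05,0.5,0,0,0,-1,0,0,0.9,0,0,0,-1,0,0,0.9,0,0,0,-1,0,0,0.9,0,0,0,-1,0,0,0.8,0,0,0,-1,0,0,0.7,0,0,0,-1,0,0,0.6,0,0,0,-1,0,0,0.5,0,0,0,-1,0,0,0.4,0,0,0,-1,0,0,0.2,0,0,0,-1,0,0,0,0,0,0,-1]'
python3 -m pendant '[0,0,0,0,0,0,1,0,0,0,0,0,0,1,0,0,0,0,0,0,1,0,0,0,0,0,0,1,0,0,0,0,0,0,1,0,0,0,0,0,0,1,0,0,0,0,0,0,1,0,0,0,0,0,0,1,0,0,0,0,0,0,1,0,0,0,0,0,0,1]'
python3 go.py 583.5 -194.5 44 -58.5
```

```text
time: 14.9
tool_pos: [582.8, -194.3, 42.5]
tcp_rot: [-3.141, 0.0, 0.548]
contact_force: [0.7, -0.1, 0.1]
grip_width: 91.9
finger_force: 0.0
time: 15.9
tool_pos: [583.1, -194.4, 43.0]
tcp_rot: [-3.142, -0.0, 0.548]
contact_force: [0.7, -0.2, 0.5]
grip_width: 16.6
finger_force: 0.0
turn first [-0.   -0.   -0.03] shift in turned frame [ 0.01  0.01 -0.03] in present frame [ 0.01  0.01 -0.03]
t 15.9 q [-0.45  0.66  1.46  0.    1.02  0.58] p [ 583.07 -194.45   43.  ] F [ 0.66 -0.19  0.48] w 16.56962773718534 0.0
```

```bash
python3 -m pendant '[0,0,0,0,0,0,1,0,0,0,0,0,0,1,0,0,0,0,0,0,1]'; python3 -m pendant '[0,0,-0.1,0,0,0,1,0,0,-0.2,0,0,0,1,0,0,-0.3,0,0,0,1,0,0,-0.5,0,0,0,1,0,0,-0.7,0,0,0,1,0,0,-0.8,0,0,0,1,0,0,-0.9,0,0,0,1,0,0,-0.9,0,0,0,1,0,0,-0.9,0,0,0,1,0,0,-0.7,0,0,0,1,0,0,0,0,0,0,1]'
python3 go.py 593.7 239.6 223 -94.8
```

```text
time: 16.2
tool_pos: [583.2, -194.7, 43.0]
tcp_rot: [3.141, -0.0, 0.548]
contact_force: [0.9, -3.1, -2.5]
grip_width: 11.1
finger_force: 29.9
time: 17.3
tool_pos: [584.4, -195.0, 227.1]
tcp_rot: [3.136, -0.004, 0.548]
contact_force: [0.9, -0.0, -5.2]
grip_width: 11.2
finger_force: 29.9
turn first [ 0.06 -0.08  9.05] shift in turned frame [ -0.9  -14.46   0.14] in present frame [  7.81 -12.2    0.1 ]
t 17.3 q [-0.45  0.49  1.22  0.    1.42  0.58] p [ 584.4  -194.95  227.08] F [ 0.88 -0.02 -5.22] w 11.230986838986913 29.910236299037933
```

```bash
python3 -m pendant '[0.23,-0.36,0,0,0,0,1,0.46,-0.72,0,0,0,0,1,0.46,-0.72,0,0,0,0,1,0.46,-0.72,0,0,0,0,1,0.46,-0.72,0,0,0,0,1,0.46,-0.72,0,0,0,0,1,0.46,-0.72,0,0,0,0,1,0.46,-0.72,0,0,0,0,1,0.46,-0.72,0,0,0,0,1,0.46,-0.72,0,0,0,0,1,0.46,-0.72,0,0,0,0,1,0.46,-0.72,0,0,0,0,1]'
python3 -m pendant '[0.46,-0.72,0,0,0,0,1,0.46,-0.72,0,0,0,0,1,0.46,-0.72,0,0,0,0,1,0.46,-0.72,0,0,0,0,1,0.46,-0.72,0,0,0,0,1,0.23,-0.36,0,0,0,0,1,0,0,0,0,0,0.5,1,0,0,0,0,0,1,1,0,0,0,0,0,1,1,0,0,0,0,0,1,1,0,0,0,0,0,1,1,0,0,0,0,0,1,1]'
python3 -m pendant '[0,0,0,0,0,1,1,0,0,0,0,0,1,1,0,0,0,0,0,1,1,0,0,0,0,0,0.5,1,0,0,0,0,0,0,1,0,0,0,0,0,0,1]'
python3 go.py 593.7 239.6 143 -94.8
```

```text
time: 18.5
tool_pos: [587.5, 102.3, 220.9]
tcp_rot: [-3.139, 0.003, 0.548]
contact_force: [0.3, -0.9, -4.2]
grip_width: 11.2
finger_force: 29.9
time: 19.7
tool_pos: [591.1, 240.9, 221.5]
tcp_rot: [3.141, 0.003, 0.161]
contact_force: [-1.0, 0.1, -4.6]
grip_width: 11.3
finger_force: 29.9
time: 20.3
tool_pos: [591.5, 241.0, 222.1]
tcp_rot: [3.141, 0.002, -0.08]
contact_force: [-0.3, -0.5, -5.0]
grip_width: 11.0
finger_force: 29.9
turn first [0.01 0.02 0.06] shift in turned frame [0.08 0.04 2.64] in present frame [0.08 0.04 2.64]
t 20.3 q [ 0.27  0.55  1.14 -0.    1.45  1.92] p [591.51 241.   222.15] F [-0.28 -0.49 -5.02] w 11.026846283239948 29.90245521068573
```

```bash
python3 -m pendant '[0.08,0.04,0.4,0,0,0.06,1,0,0,0.7,0,0,0,1,0,0,0.8,0,0,0,1,0,0,0.8,0,0,0,1,0,0,0.7,0,0,0,1,0,0,0.4,0,0,0,1,0,0,0.1,0,0,0,1,0,0,0,0,0,0,1,0,0,0,0,0,0,1]'
python3 go.py 593.7 239.6 103 -94.8
python3 - <<'E'
from h import *
b=capture("scene");a=capture("top")
cv2.imwrite("pics/s2full.png",b[:,:,::-1]);cv2.imwrite("pics/t2full.png",a[:,:,::-1])
cv2.imwrite("pics/s2.png",cv2.resize(b[215:345,345:505,::-1],None,fx=5,fy=5,interpolation=cv2.INTER_CUBIC)[:600])
E
```

```text
time: 21.2
tool_pos: [595.2, 240.0, 107.2]
tcp_rot: [-3.141, -0.002, -0.085]
contact_force: [0.0, 1.2, -5.1]
grip_width: 11.0
finger_force: 29.9
turn first [-0.01 -0.03 -0.01] shift in turned frame [-0.05  0.02  0.14] in present frame [-0.05  0.02  0.14]
t 21.2 q [0.26 0.63 1.31 0.   1.19 1.92] p [595.16 240.   107.21] F [ 0.    1.16 -5.15] w 11.03185770168429 29.903438687324524
```

View pics/s2.png

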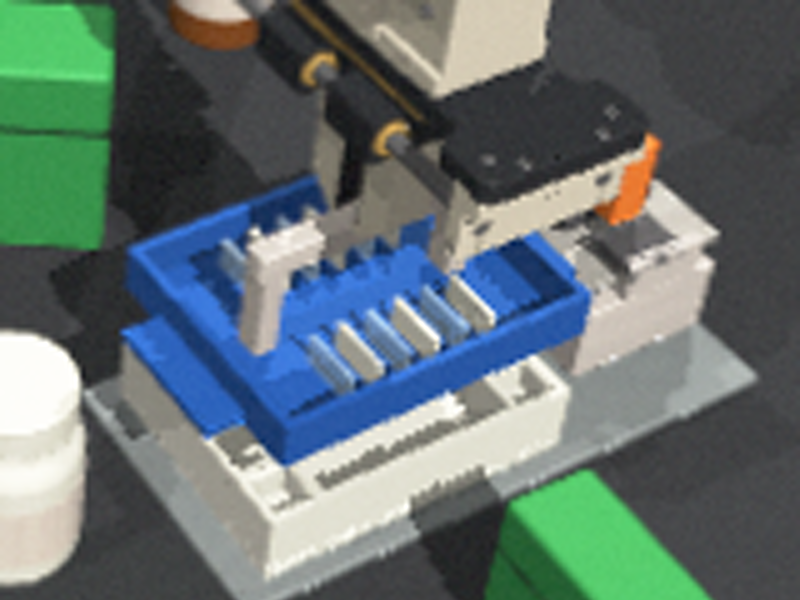

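The tray hangs over the base, with its near rim corner at (285,433), right at (588,290) and left at (127,252) in the crop. The base rim corners are at about (268,518), (568,378) and (122,335). I fit both from this one view.

```bash
python3 - <<'E'
from h import *
np.set_printoptions(precision=1,suppress=True)
def fit(model,pts,n):
    model=np.array(model,float);pts=np.array(pts)[:,:2]
    a=model-model.mean(0);b=pts-pts.mean(0)
    th=np.arctan2((a[:,0]*b[:,1]-a[:,1]*b[:,0]).sum(),(a*b).sum())
    R=np.array([[np.cos(th),-np.sin(th)],[np.sin(th),np.cos(th)]])
    t=pts.mean(0)-R@model.mean(0);print(n,t,np.degrees(th),"res",np.round((pts-(model@R.T+t)).ravel(),1))
    return t,R
L=lambda p:((p[0]+.5)/5-.5+345,(p[1]+.5)/5-.5+215)
M=[(75,55),(-75,55),(75,-55)]
tb,Rb=fit(M,[atz("scene",L(p),40) for p in[(268,518),(568,378),(122,335)]],"base scene")
tt,Rt=fit(M,[atz("scene",L(p),98.2) for p in[(285,433),(588,290),(127,252)]],"tray scene")
inv=lambda p:((np.array(p)-[345,215]+.5)*5-.5)
def pr(t,th,z):
    c,s=np.cos(np.radians(th)),np.sin(np.radians(th))
    P=[[t[0]+c*x-s*y,t[1]+s*x+c*y,z] for x,y in M]
    return inv(proj("scene",P)).round().tolist()
print("base top-est -> scene px",pr((593.7,239.6),-4.8,40))
print("tray at tcp -> px",pr((595.2,240),-4.8,98.2))
# knob bottom/top, top-cam
print("knob expected px",inv(proj("scene",[[593.7-139.5,239.6+11.7,112],[593.7-139.5,239.6+11.7,90]])))
E
```

```text
base scene [590.7 236.9] -3.7562428665567507 res [ 1.8 -0.6 -1.5 -0.2 -0.3  0.8]
tray scene [596.3 241.5] -2.812504925501957 res [ 0.8 -0.6 -0.  -0.6 -0.8  1.2]
base top-est -> scene px [[267.0, 524.0], [566.0, 390.0], [119.0, 338.0]]
tray at tcp -> px [[279.0, 427.0], [589.0, 293.0], [124.0, 242.0]]
knob expected px [[627.7 133.9]
 [617.9 172. ]]
```

```bash
python3 -m pendant '[-0.05,0,0.3,0,0,0,1,0,0,0.2,0,0,0,1,0,0,0.1,0,0,0,1,0,0,0,0,0,0,1,0,0,0,0,0,0,1]'
python3 go.py 593.7 239.6 87 -94.8
python3 - <<'E'
from h import *
b=capture("scene")
cv2.imwrite("pics/s3full.png",b[:,:,::-1])
A=lambda x,y:cv2.resize(b[y:y+42,x:x+50,::-1],None,fx=8,fy=7.1428,interpolation=cv2.INTER_CUBIC)
A=lambda x,y:cv2.resize(b[y:y+37,x:x+50,::-1],None,fx=8,fy=8,interpolation=cv2.INTER_CUBIC)
cv2.imwrite("pics/s3.png",np.vstack([np.hstack([A(360,260),A(380,295)]),np.hstack([A(430,262),A(440,235)])]))
E
```

```text
time: 21.8
tool_pos: [592.9, 240.0, 88.0]
tcp_rot: [-3.142, 0.0, -0.085]
contact_force: [0.2, -0.1, -4.7]
grip_width: 11.0
finger_force: 29.9
turn first [-0.    0.   -0.01] shift in turned frame [0.03 0.01 0.03] in present frame [0.03 0.01 0.03]
t 21.8 q [0.26 0.65 1.34 0.   1.15 1.92] p [592.92 239.95  87.96] F [ 0.21 -0.06 -4.72] w 11.04170473766976 29.903483390808105
```

View pics/s3.png

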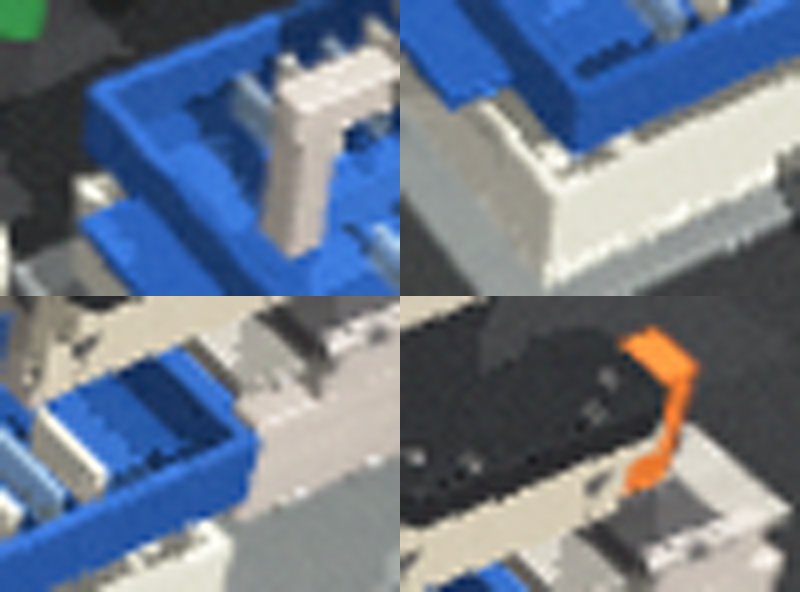

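```bash
cat > d.py <<'E'
from h import *
np.set_printoptions(precision=1,suppress=True)
L=lambda x,y,u,v:((u+.5)/8-.5+x,(v+.5)/8-.5+y)
q=[(360,260),(380,295),(430,262)]
T=[(90,145),(178,150),(248,204)];B=[(78,178),(152,190),(225,234)]
c,s=np.cos(np.radians(-4.8)),np.sin(np.radians(-4.8));R=np.array([[c,-s],[s,c]])
for n,k,b in zip("L(+x-y) N(+x+y) R(-x+y)".split(),q,zip(T,B)):
    t=atz("scene",L(*k,*b[0]),57)[:2];e=atz("scene",L(*k,*b[1]),40)[:2]
    print(n,t,e,"diff in base axes",R.T@(t-e))
M=np.array([(75,-55),(75,55),(-75,55)])@R.T
print("expected base", M+[593.7,239.6])
E
python3 d.py
```

```text
L(+x-y) [662.  183.2] [661.4 178.7] diff in base axes [0.2 4.5]
N(+x+y) [667.5 290.5] [670.5 286.8] diff in base axes [-3.3  3.5]
R(-x+y) [521.3 302.4] [520.1 297.1] diff in base axes [0.8 5.3]
expected base [[663.8 178.5]
 [673.  288.1]
 [523.6 300.7]]
```

The two bottom edges, compared corner by corner, show the tray about 3–5 mm too far in base +y. I shift it 3.5 mm (tool +y) and lower gently while watching the force.

```bash
python3 -m pendant '[0,0.06,0,0,0,0,1,0,0.06,0,0,0,0,1,0,0,0.06,0,0,0,1,0,0,0.06,0,0,0,1,0,0,0.06,0,0,0,1,0,0,0,0,0,0,1]'
python3 -m pendant '[0,0,0.06,0,0,0,1,0,0,0.04,0,0,0,1,0,0,0,0,0,0,1]'; python3 go.py 593.7 236 71 -94.8
```

```text
time: 22.45
tool_pos: [592.3, 236.3, 82.2]
tcp_rot: [3.141, 0.001, -0.085]
contact_force: [-0.4, -0.4, -4.6]
grip_width: 11.4
finger_force: 29.9
time: 22.75
tool_pos: [592.7, 236.5, 79.6]
tcp_rot: [-3.141, -0.0, -0.085]
contact_force: [-0.1, 0.9, -4.1]
grip_width: 11.4
finger_force: 29.9
turn first [-0.01 -0.   -0.01] shift in turned frame [0.04 0.01 0.29] in present frame [0.04 0.01 0.29]
t 22.75 q [0.26 0.66 1.35 0.   1.13 1.91] p [592.67 236.52  79.63] F [-0.1   0.85 -4.06] w 11.350153394319149 29.915477335453033
```

```bash
python3 -m pendant '[0,0,0.06,0,0,0,1,0,0,0.04,0,0,0,1,0,0,0,0,0,0,1]'; python3 -m pendant '[0,0,0.06,0,0,0,1,0,0,0.03,0,0,0,1,0,0,0,0,0,0,1]'
```

```text
time: 23.05
tool_pos: [592.4, 236.4, 76.3]
tcp_rot: [-3.141, 0.0, -0.085]
contact_force: [0.7, 1.2, -5.0]
grip_width: 11.2
finger_force: 30.0
time: 23.35
tool_pos: [592.3, 236.4, 73.6]
tcp_rot: [-3.142, 0.001, -0.085]
contact_force: [-0.7, 1.6, -5.4]
grip_width: 11.0
finger_force: 30.0
```

```bash
python3 -m pendant '[0,0,0.05,0,0,0,1,0,0,0.03,0,0,0,1,0,0,0,0,0,0,1]'; python3 -m pendant '[0,0,0.03,0,0,0,1,0,0,0,0,0,0,1]'
```

```text
time: 23.65
tool_pos: [592.4, 236.7, 71.6]
tcp_rot: [-3.141, 0.0, -0.085]
contact_force: [-1.1, 2.6, -2.9]
grip_width: 11.4
finger_force: 30.0
time: 23.85
tool_pos: [592.6, 237.0, 71.1]
tcp_rot: [-3.14, -0.0, -0.085]
contact_force: [-1.9, 5.1, -0.0]
grip_width: 11.3
finger_force: 30.0
```

```bash
python3 -m pendant '[0,-0.03,0.02,0,0,0,1,0,0,0.03,0,0,0,1,0,0,0,0,0,0,1]'
```

```text
time: 24.15
tool_pos: [592.7, 237.3, 70.9]
tcp_rot: [-3.141, -0.001, -0.084]
contact_force: [-5.4, 1.6, 8.7]
grip_width: 11.2
finger_force: 30.0
```

```bash
python3 -m pendant '[0,0,0,0,0,0,-1,0,0,0,0,0,0,-1,0,0,0,0,0,0,-1,0,0,0,0,0,0,-1,0,0,-0.5,0,0,0,-1,0,0,-0.9,0,0,0,-1,0,0,-0.9,0,0,0,-1,0,0,-0.5,0,0,0,-1,0,0,0,0,0,0,-1]'
python3 go.py 453.1 249.2 78 -94.8
python3 - <<'E'
from h import *
b=capture("scene")
cv2.imwrite("pics/s4.png",cv2.resize(b[215:345,345:505,::-1],None,fx=4.6,fy=4.6,interpolation=cv2.INTER_CUBIC))
E
```

```text
time: 25.05
tool_pos: [594.1, 237.5, 155.7]
tcp_rot: [-3.14, -0.005, -0.085]
contact_force: [-0.1, -0.8, 0.1]
grip_width: 78.5
finger_force: 0.0
turn first [-0.02 -0.07 -0.01] shift in turned frame [-4.72  0.    2.59] in present frame [-4.73  0.01  2.57]
t 25.05 q [ 0.26  0.59  1.26 -0.    1.29  1.92] p [594.14 237.48 155.7 ] F [-0.08 -0.75  0.15] w 78.51819473061714 0.0
```

View pics/s4.png

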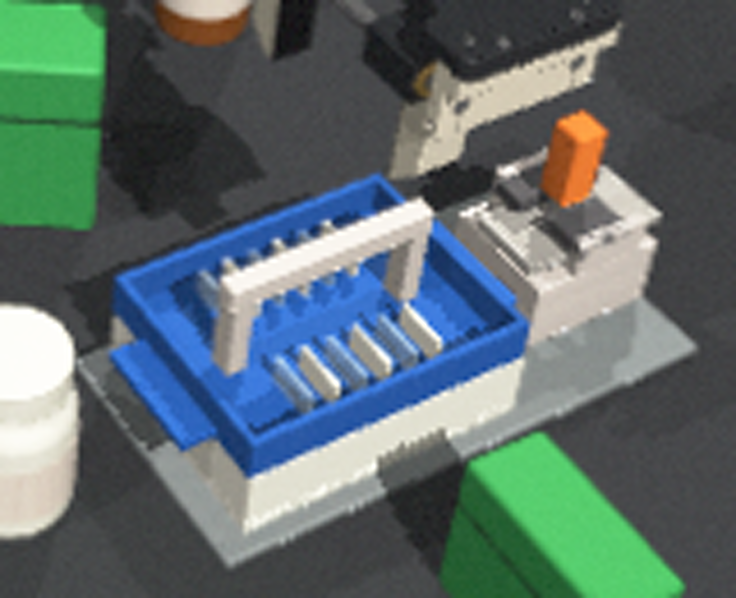

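The tray sits flush and level on the base: near corner (247,470), right (522,360), left (118,345). The knob stands free at (577,160). Next I grasp the knob along y.

```bash
python3 -m pendant '[-0.5,0,0,0,0,0,-1,-0.9,0,0,0,0,0,-1,-0.9,0,0,0,0,0,-1,-0.9,0,0,0,0,0,-1,-0.8,0,0,0,0,0,-1,-0.5,0,0,0,0,0,-1,-0.22,0,0,0,0,0,-1,0,0,0,0,0,0,-1,0,0,0.5,0,0,0,-1,0,0,0.5,0,0,0,-1]'
python3 go.py 453.1 249.2 79 -94.8
```

```text
time: 26.1
tool_pos: [452.7, 249.2, 122.6]
tcp_rot: [-3.141, -0.001, -0.085]
contact_force: [-0.6, -0.1, -0.6]
grip_width: 91.9
finger_force: 0.0
turn first [-0.01 -0.02 -0.02] shift in turned frame [ 0.01 -0.    1.45] in present frame [ 0.01 -0.    1.45]
t 26.1 q [ 0.35  0.41  1.67 -0.    1.07  2.01] p [452.73 249.16 122.61] F [-0.57 -0.09 -0.6 ] w 91.89818346186594 0.0
```

```bash
python3 -m pendant '[0,0,0.5,0,0,0,-1,0,0,0.5,0,0,0,-1,0,0,0.3,0,0,0,-1,0,0,0.1,0,0,0,-1,0,0,0,0,0,0,1,0,0,0,0,0,0,1,0,0,0,0,0,0,1,0,0,0,0,0,0,1,0,0,0,0,0,0,1,0,0,0,0,0,0,1,0,0,0,0,0,0,1,0,0,0,0,0,0,1]'
python3 -m pendant '[0,0,0,0,0,0,1,0,0,0,0,0,0,1,0,0,0,0,0,0,1,0,0,0,0,0,0,1]'
python3 go.py 453.1 249.2 79 -94.8
```

```text
time: 27.3
tool_pos: [451.6, 249.3, 81.2]
tcp_rot: [-3.141, -0.0, -0.085]
contact_force: [0.2, -0.1, 0.7]
grip_width: 32.4
finger_force: 0.0
time: 27.7
tool_pos: [451.7, 250.1, 81.2]
tcp_rot: [-3.14, -0.0, -0.085]
contact_force: [0.2, 5.6, -1.4]
grip_width: 17.6
finger_force: 30.0
turn first [-0.02 -0.01 -0.01] shift in turned frame [0.05 0.02 0.07] in present frame [0.05 0.03 0.07]
t 27.7 q [0.36 0.46 1.72 0.   0.96 2.01] p [451.69 250.07  81.17] F [ 0.17  5.64 -1.43] w 17.598388577775378 29.99629408121109
```

```bash
python3 -m pendant '[0.2,-0.04,0,0,0,0,1,0.2,0,0,0,0,0,1,0.2,0,0,0,0,0,1,0.15,0,0,0,0,0,1,0,0,0,0,0,0,1]'
python3 -m pendant '[0.1,0,0,0,0,0,1,0,0,0,0,0,0,1,0,0,0,0,0,0,1]'
```

```text
time: 28.2
tool_pos: [473.6, 248.5, 81.1]
tcp_rot: [3.142, 0.002, -0.085]
contact_force: [-5.9, 2.6, 5.1]
grip_width: 17.3
finger_force: 30.0
time: 28.5
tool_pos: [476.1, 248.3, 81.1]
tcp_rot: [3.141, 0.002, -0.085]
contact_force: [-5.6, 3.5, 4.3]
grip_width: 17.6
finger_force: 30.0
```

```bash
python3 -m pendant '[0.05,0,0,0,0,0,1,0,-0.1,0,0,0,0,1,0,-0.1,0,0,0,0,1,0,-0.1,0,0,0,0,1,0,0,0,0,0,0,1]'; python3 -m pendant '[0,-0.1,0,0,0,0,1,0,-0.1,0,0,0,0,1,0,0,0,0,0,0,1]'
```

```text
time: 29.0
tool_pos: [478.1, 256.7, 81.1]
tcp_rot: [3.14, 0.003, -0.084]
contact_force: [-6.9, -0.8, 6.6]
grip_width: 17.7
finger_force: 30.0
time: 29.3
tool_pos: [478.5, 262.5, 81.1]
tcp_rot: [3.14, 0.003, -0.084]
contact_force: [-7.0, 0.2, 6.2]
grip_width: 17.7
finger_force: 30.0
```

```bash
python3 -m pendant '[0,-0.06,0,0,0,0,1,0,-0.04,0,0,0,0,1,0,0,0,0,0,0,1]'
```

```text
time: 29.6
tool_pos: [478.7, 264.8, 81.1]
tcp_rot: [3.139, 0.003, -0.084]
contact_force: [-7.8, -2.9, 7.1]
grip_width: 17.6
finger_force: 30.0
```

```bash
python3 -m pendant '[0,-0.05,0,0,0,0,1,0,0,0,0,0,0,1,0,0,0,0,0,0,1]'
```

```text
time: 29.9
tool_pos: [478.6, 265.2, 81.0]
tcp_rot: [3.137, 0.004, -0.084]
contact_force: [-8.1, -8.1, 6.9]
grip_width: 17.7
finger_force: 30.0
```

End of the sideways notch reached. I ease back to the rest position, then release.

```bash
python3 -m pendant '[-0.1,0.02,0,0,0,0,1,-0.08,0.02,0,0,0,0,1,0,0,0,0,0,0,1]'; python3 -m pendant '[0,0,0,0,0,0,-1,0,0,0,0,0,0,-1,0,0,0,0,0,0,-1,0,0,0,0,0,0,-1,0,0,0,0,0,0,-1,0,0,-0.3,0,0,0,-1,0,0,-0.8,0,0,0,-1,0,0,-1,0,0,0,-1,0,0,-1,0,0,0,-1,0,0,-1,0,0,0,-1,0,0,0,0,0,0,-1]'
python3 - <<'E'
from h import *
b=capture("scene");a=capture("top")
cv2.imwrite("pics/s5.png",cv2.resize(b[100:350,250:510,::-1],None,fx=2.4,fy=2.4,interpolation=cv2.INTER_CUBIC))
for t,z in dict(reagent_mid=80,jar_mid=45,tip_box_mid=30,beaker_mid=35,slide_box_mid=40,knob_grip=90).items():
    for r in pinpoint("scene",t)[:2]: print(t,round(r["score"],2),atz("scene",r["location"],z).round(1))
E
```

```text
time: 30.2
tool_pos: [473.2, 265.2, 81.0]
tcp_rot: [3.139, 0.003, -0.085]
contact_force: [-7.5, -3.9, 6.2]
grip_width: 17.7
finger_force: 30.0
time: 31.3
tool_pos: [476.9, 267.8, 209.3]
tcp_rot: [-3.137, -0.008, -0.085]
contact_force: [0.6, -0.2, 0.0]
grip_width: 91.5
finger_force: 0.0
reagent_mid 0.7 [457.6   4.7  80. ]
jar_mid 0.77 [734.2 208.2  45. ]
tip_box_mid 0.81 [ 708.6 -131.2   30. ]
beaker_mid 0.69 [ 452.1 -292.    35. ]
slide_box_mid 0.85 [639.2  39.8  40. ]
slide_box_mid 0.6 [598.  396.5  40. ]
knob_grip 0.79 [475.3 267.2  90. ]
```

View pics/s5.png

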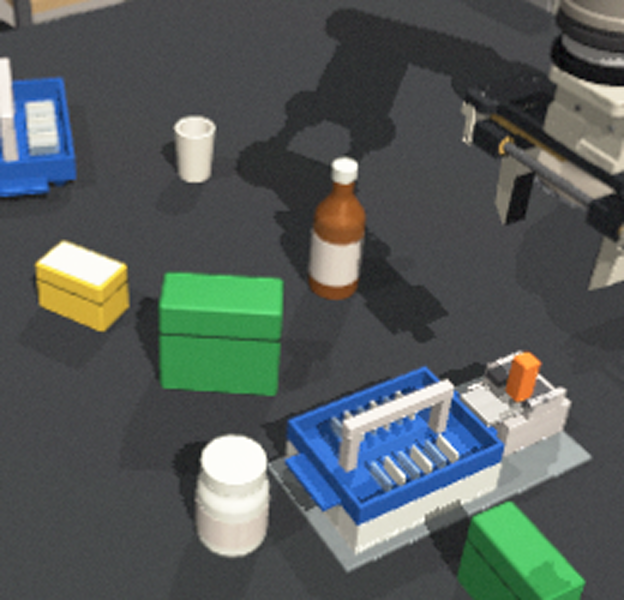

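```bash
python3 - <<'E'
from h import *
def c(im):
    h=cv2.cvtColor(im,cv2.COLOR_BGR2HSV);m=cv2.inRange(h,(5,150,100),(18,255,255));M=m*0;M[225:275,445:490]=m[225:275,445:490]
    n,l,s,ce=cv2.connectedComponentsWithStats(M);i=1+s[1:,4].argmax();print(s[i]);return ce[i]
p=c(cv2.imread("pics/scene0.png"));q=c(capture("scene")[:,:,::-1].copy())
d=(atz("scene",q,90)-atz("scene",p,90))[:2];t=np.radians(-4.8)
print(p,q,"push",d@[np.cos(t),np.sin(t)],"side",d@[-np.sin(t),np.cos(t)])
E
```

```text
[463 239  14  21 203]
[461 247  14  20 205]
[469.19211823 248.80788177] [467.29268293 256.48780488] push 19.91164543662525 side 16.43972807786711
```

```bash
python3 -c "
from plant import *
print(close_job())"
```

```text
the job is handed in; nothing more can be done
None
```

Handed in at about 32 s: the green box stands upright on the bench, the blue tray is seated flush on the base, the knob is held in its notch (about 20 mm of push measured), and the gripper is clear; the bottle, jar, yellow box and cup look untouched.

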